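Close the bar mould on its shuttle and hold it pressed

ROBOT

A 6-joint arm with a two-finger parallel gripper is mounted at the origin on the work surface. World frame = base frame: x ahead of the robot, y to its left, z up, the work surface at z = 0. Lengths are in m, angles in rad, forces in N, time in s.
With the tool pointing down it reaches from about 0.35 to 0.775 m from the base axis. Payload 7.3 kg.
Tool frame: the origin (TCP) lies between the finger pads; the fingertips stand 25 mm ahead of it and the grasp point (between the pads) lies 6 mm ahead of it; y points along the fingers, z is the direction in which the jaws open and shut, and the axes are right-handed (so a half turn about y gives the same grasp; the last joint's range is limited). The gripper opens to 92 mm and grips with 3 to 60 N. Pads are 19 mm wide; open, the fingers measure 130 mm over their backs; the gripper's body (75 mm by 190 mm) begins 47 mm behind the grasp point.
Start: joints at [1.025, 0.342, 1.524, -0, 1.275, -0.146], TCP at [0.204, 0.484, 0.252] pointing down, gripper open.
Joint ranges: [-2.53, 2.53], [-0.77, 2.02], [0.04, 2.7], [-1, 4.14], [0.28, 2.66], [-3.11, 3.11]. Speed limits (rad/s): [2.57, 2.57, 3.14, 3.14, 3.14, 3.14].

INTERFACE

Orientations are given as [roll, pitch, yaw] about the fixed x, y, z axes, in that order (R = Rz(yaw) Ry(pitch) Rx(roll)).
In Python, from cell import sensors, read_camera, hand_in gives the robot as it stands. The module is installed in compiled form; this text tells all that it offers.
- The arm moves only by the tool send_rows, never from a script. Its argument "motion" is a list that holds one entry, the list of rows, each a list of 4 numbers: the shift along the tool's x, y, z in m, then the turn about the tool's y in degrees. In form: [[[tx, ty, tz, twist], ...]]. A call has 1 to 8 rows; each row is the pose to reach, as a shift and turn from the pose measured when the call began, along the tool's axes at that moment; what a row does not reach only later rows make up. A row lasts 1/10 s, in which the tool goes at most 50 mm and 8.59 degrees, less where a joint would pass 70% of its speed; a pose out of reach is approached as far as the arm can. A call with a gripper value outside its range is refused whole. "gripper" is the opening, from 0 (shut) to 1 (fully open), set as the call begins (left out, the last holds). The fingers move at their own pace and stop on an object; "grip_force" is the grip in N (left out, the last holds). Time passes only in rows, so rows that repeat a pose let the fingers close. It gives the time, the measured TCP pose, the force and the opening at its end, in the units of the state.
- sensors.observe(): the state, without advancing time (a new reading comes with each control period).
- read_camera(name): name is "scene" or "top"; returns a dict with "frame" (480x640x3 uint8, red, green, blue), "fx", "fy", "cx", "cy" (pixels), "distortion" ([k1, k2, p1, p2, k3] as OpenCV has them; the pictures are not rectified), "extrinsics" (4x4, takes a point from world to camera coordinates). Camera axes: x right, y up, looking along -z (the intrinsics and any distortion apply to the point x, -y, -z); pixel columns grow to the right and rows downward; lengths in m; the calibration is good to about 2 mm. A picture is of the moment at which its call begins. There is no depth.
- hand_in(): hands the job in, once; it reports no verdict.
The state is a dict: "time": time; "qpos": joint angles; "qvel": joint speeds; "joint_efforts": joint torques, N m; "tool_pos": TCP position; "tool_rot": TCP orientation; "contact_force": force on the tool from outside, world axes, zero at the start; "torque": the same for the moment, N m; "opening": finger opening in m.
Only numpy, scipy, OpenCV 4.12 (cv2) and the standard library are available. Lean on these libraries where they do the work, as an engineer would, in place of code of your own. Each camera call takes 0.05 s, during which the arm holds its last target.

TASK

The solid-soap bar in the lower mould half has just been dosed and has to be pressed into shape. Draw the shuttle carriage out from under the depositor's spout by its black knob until it is fully against its end stops, then take the upper mould half from the bench, fit it over the two dowel pins and press it fully home, flat on the lower half. Finish while still holding the mould pressed shut with your fingers, firmly (10 N or more); do not let go, and leave the bottles, the jar, the beaker and the spatula where they are.

Things in the scene. Friction and masses are not known exactly. Their poses are not given: they have to be found in the camera images.
- depositor: Bench depositor, fixed: aluminium bed 160 mm (its x) by 510 mm (its y, -220 to +290), 18 mm high. At its -y end a white column (y -210 to -100, 300 mm high) with a steel barrel reaching out to y = 0, its underside 203 mm up, and a hopper, top 446 mm up. Origin: on the bench, below the mould centre when the carriage is fully in. The carriage slides along its +y.
- spout_tip (a point): Lower tip of the depositor's thin brass spout, 135 mm above the bench, over the mould's place when the carriage is fully in; the spout is 24 mm thick and hangs from the barrel.
- carriage (a joint): Slide of the blue mould carriage, m: 0 = fully in, under the spout; grows along the depositor's +y, away from the column; 0.150 = hard against the two end stops (dark blocks with red bumpers). Stiff: about 4 N moves it, and it stays where it is left. The lower mould half rides on it.
- carriage_knob (a point): Centre of the carriage's upright black knob: a cylinder 25 mm in diameter, 42 mm tall, its top 21 mm above this point, which is 73 mm above the bench. It stands 107 mm along the depositor's +y from the mould's centre, free on both sides along the depositor's x; the carriage surface is 33 mm below this point, the end of the lower mould half 42 mm from it.
- mould_seat (a point): Centre of the top face of the lower mould half, 64 mm above the bench: a white block 80 mm (x) by 130 mm (y, along the slide) by 24 mm, fixed on the carriage, axes parallel to the depositor's. A pink bar (38 x 64 mm) stands 4 mm proud of this face; two steel dowel pins, 10 mm thick with tapered tips, 18 mm high, at x = 0, y = +52 and -52 mm. Seated, the upper half's origin is here.
- upper_half: Loose white plate 80 mm (its x) by 130 mm (its y) by 20 mm, 0.24 to 0.39 kg, cavity down on the bench. Origin: centre of the underside. Black grip rib on top along its y, 16 mm wide, 70 long, top 56 mm above the underside; the plate beside it is flat and free. Two 12 mm through holes at x = 0, y = +52 and -52 mm take the pins; a recess below clears the bar. It fits either way round.
- amber_bottle: Bystander: small amber glass bottle with black cap, 38 mm in diameter, 85 mm tall, standing loose; origin at the centre of its foot.
- oil_bottle: Bystander: amber glass bottle with white cap, 48 mm in diameter, 100 mm tall, standing loose; origin at the centre of its foot.
- jar: Bystander: low glass jar with white lid, 54 mm in diameter, 45 mm tall, standing loose; origin at the centre of its foot.
- beaker: Bystander: glass beaker with a handle on its +y side, 84 mm in diameter, 95 mm tall, standing loose; origin at the centre of its foot.
- spatula: Bystander: green spatula 190 mm long lying on the bench near the robot; origin at its middle, its x along its length.

How it is judged:
By the outcome, as a careful person would: the job done as asked, in the order asked, and still so for the second after the job is handed in, while the arm keeps its last pose, push and grip.
It also fails if it takes over 61 s, if anything falls off the work surface, if the arm or the gripper's body presses on something with over 40 N, if the wrist force passes 120 N, or if a joint passes its speed limit or range.

## Working session

There is one attempt and no reset: what is moved stays moved. The work goes in short steps, Python scripts to look and compute and a tool call to move; the robot and the scene stay as the last step left them, time stands still between calls to the robot, and variables do not carry over. Pictures are saved under pics/ and viewed, and the job is handed in when it is done.

Besides the shell and the picture viewer there is one more tool, called after "Call:" by a JSON object that holds its "op" and its "data". send_rows: Moves the arm, as the interface text tells. Its arguments: {"type":"object","properties":{"motion":{"type":"array"},"gripper":{"type":"number"},"grip_force":{"type":"number"}},"required":["motion"]}

```bash
mkdir -p pics; ls
python3 - <<'E'
from cell import sensors, read_camera
import cv2, json
s=sensors.observe(); print(s)
for n in("scene","top"):
    c=read_camera(n); cv2.imwrite(f"pics/{n}0.png",c["frame"][:,:,::-1])
    print(n,{k:(v.tolist() if hasattr(v,'tolist') else v) for k,v in c.items() if k!="frame"})
E
```

```text
pics
{'time': 0.0, 'qpos': array([ 1.02500096e+00,  3.42696220e-01,  1.52500330e+00, -4.78839210e-06,
        1.27538657e+00, -1.45989635e-01]), 'qvel': array([-0.000658  ,  0.0009813 ,  0.00050377, -0.00022894, -0.00012108,
       -0.00018178]), 'joint_efforts': array([ 1.49581316e-03, -4.31244171e+01, -2.44233906e+01,  7.19831348e-02,
        5.55872067e-02, -8.16597230e-05]), 'tool_pos': array([0.20413718, 0.48329539, 0.25106347]), 'tool_rot': array([-1.57227454e+00,  2.12722365e-04, -3.99804488e-01]), 'contact_force': array([ 1.00152122, -0.12891005, -0.27207665]), 'torque': array([0.00867325, 0.03737709, 0.05121073]), 'opening': 0.09222800364442758}
scene {'fx': 568.5112328933055, 'fy': 568.5112328933055, 'cx': 321.8007510675744, 'cy': 237.04628766541404, 'distortion': [-0.022274581826908287, 0.0, 0.0, 0.0, 0.0], 'extrinsics': [[-0.4727709796330981, 0.8811731795968074, 0.004629079391565465, 0.22568731367745407], [-0.5360083686853138, -0.2917432853500148, 0.7922000278670083, 0.21473525242435526], [0.6994159202620924, 0.37204795794686535, 0.6102439573412406, -1.5013067959899402], [0.0, 0.0, 0.0, 1.0]]}
top {'fx': 515.6166550565447, 'fy': 515.6166550565447, 'cx': 318.0534411630475, 'cy': 240.85046089132598, 'distortion': [-0.1350927257409344, 0.0, 0.0, 0.0, 0.0], 'extrinsics': [[0.004973515201965475, -0.9999410038390804, 0.009656758660552343, 0.051593129614922385], [0.9855377862433967, 0.006537148598253222, 0.16932967127668103, -0.5657105636729306], [-0.16938280914248743, 0.008674936858369104, 0.9855121559054979, -1.042815940911485], [0.0, 0.0, 0.0, 1.0]]}
```

View pics/scene0.png

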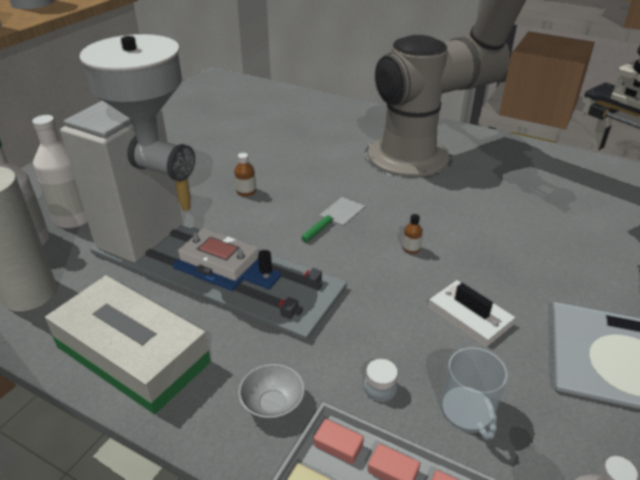

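View pics/top0.png

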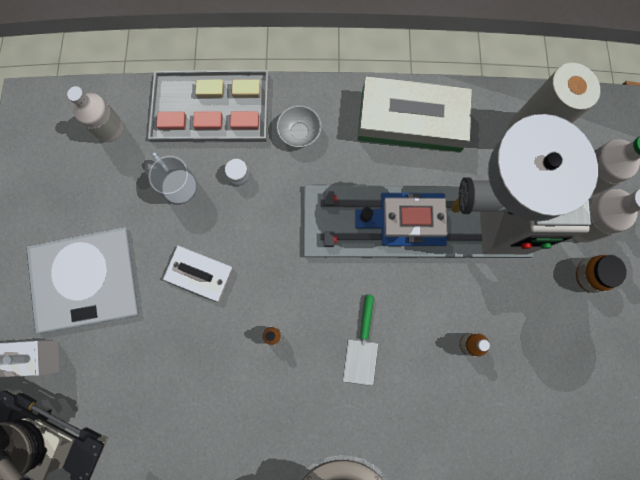

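The scene view shows the knob at about (265,262), the mould at (218,250) and the upper half at (472,310). The top view shows the knob at (367,214), the mould at (416,217), the upper half at (198,273) and the gripper at the lower left. I'll zoom in to measure.

```bash
cat > h.py <<'E'
import numpy as np, cv2
from cell import sensors, read_camera
def cam(n):
    c=read_camera(n); c["K"]=np.array([[c["fx"],0,c["cx"]],[0,c["fy"],c["cy"]],[0,0,1]]);c["D"]=np.array(c["distortion"]);c["E"]=np.array(c["extrinsics"]);return c
def ray(c,uv):
    p=cv2.undistortPoints(np.array(uv,float).reshape(-1,1,2),c["K"],c["D"]).reshape(-1,2)
    d=np.c_[p[:,0],-p[:,1],-np.ones(len(p))]
    R=c["E"][:3,:3];t=c["E"][:3,3]
    return -R.T@t, d@R
def onz(c,uv,z):
    o,d=ray(c,uv); return o+d*((z-o[2])/d[:,2])[:,None]
def proj(c,P):
    P=np.array(P,float).reshape(-1,3)@c["E"][:3,:3].T+c["E"][:3,3]
    q=P*[1,-1,-1]
    return cv2.projectPoints(q,np.zeros(3),np.zeros(3),c["K"],c["D"])[0].reshape(-1,2)
def tri(c1,u1,c2,u2):
    o1,d1=ray(c1,u1);o2,d2=ray(c2,u2);d1=d1[0];d2=d2[0]
    A=np.c_[d1,-d2];s=np.linalg.lstsq(A,o2-o1,rcond=None)[0]
    a=o1+d1*s[0];b=o2+d2*s[1];return (a+b)/2,np.linalg.norm(a-b)
def crop(c,x0,y0,x1,y1,f,name):
    im=c["frame"][y0:y1,x0:x1,::-1]
    cv2.imwrite("pics/"+name,cv2.resize(im,None,fx=f,fy=f,interpolation=cv2.INTER_CUBIC))
E
python3 - <<'E'
from h import *
t=cam("top");s=cam("scene")
crop(t,290,170,490,270,4,"t1.png");crop(t,150,230,250,310,6,"t2.png");crop(s,140,210,360,350,3,"s1.png");crop(s,420,270,530,350,6,"s2.png")
E
```

```text
(no output)
```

View pics/t1.png

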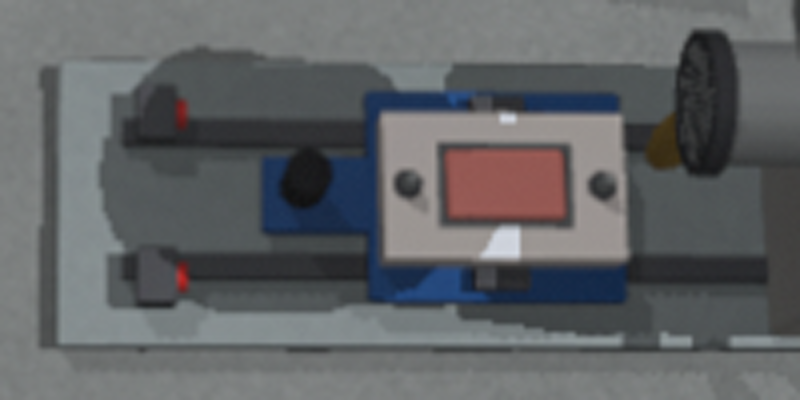

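View pics/t2.png

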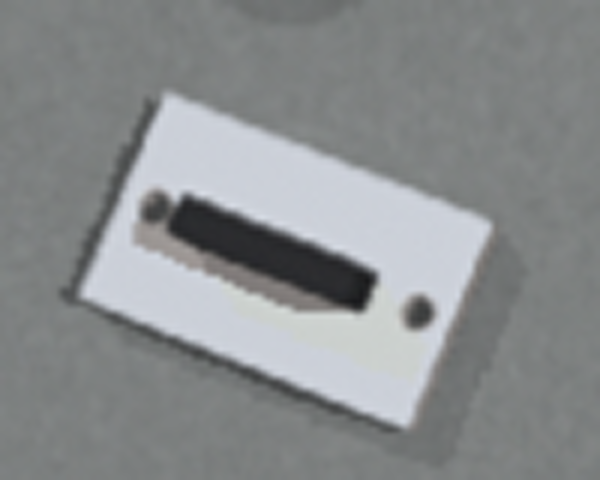

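View pics/s1.png

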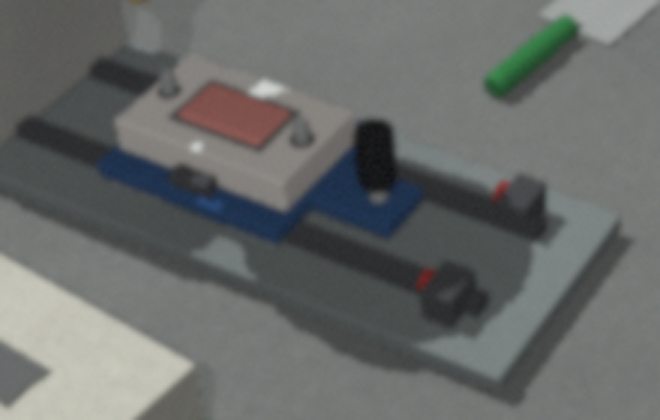

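View pics/s2.png

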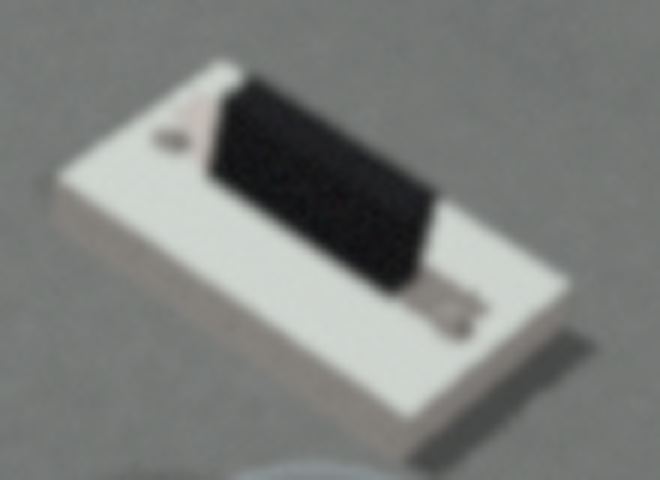

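The crops show the knob top at about (306,170) in t1 and (375,128) in s1. The mould's top-face corners and the upper half's corners are both clear, so I'll turn these pixels into positions.

```bash
cat >> h.py <<'E'
def up(pts,x0,y0,f): return (np.array(pts,float)+.5)/f-.5+[x0,y0]
def rect(P):
    P=P[:,:2]; c=P.mean(0)
    # long axis
    e=[P[1]-P[0],P[2]-P[1]]; L=[np.linalg.norm(P[1]-P[0]),np.linalg.norm(P[2]-P[3]),np.linalg.norm(P[2]-P[1]),np.linalg.norm(P[3]-P[0])]
    a=(P[1]-P[0])+(P[2]-P[3]); return c,np.degrees(np.arctan2(a[1],a[0])),L
E
python3 - <<'E'
from h import *
np.set_printoptions(precision=4,suppress=True)
t=cam("top");s=cam("scene")
m=onz(t,up([(380,110),(628,112),(628,265),(378,262)],290,170,4),.064)
print("mould",m,rect(m))
pins=onz(t,up([(407,178),(602,180)],290,170,4),.082);print("pins top",pins,pins.mean(0))
b=onz(t,up([(408,186),(602,188)],290,170,4),.072);print("pins mid",b,b.mean(0))
u=onz(t,up([(163,92),(493,222),(410,430),(78,298)],150,230,6),.020)
print("upper top cam",rect(u))
h=onz(t,up([(155,207),(417,312)],150,230,6),.020);print("holes",h,h.mean(0),np.linalg.norm(h[0]-h[1]))
rb=onz(t,up([(183,193),(378,272),(362,312),(172,236)],150,230,6),.056);print("rib",rect(rb))
u2=onz(s,up([(225,62),(570,285),(408,415),(60,180)],420,270,6),.020);print("upper scene cam",rect(u2))
h=onz(s,up([(170,138),(458,322)],420,270,6),.020);print("holes",h,h.mean(0))
k=up([(309,168)],290,170,4);ks=up([(375,128)],140,210,3)
print("knob",onz(t,k,.094),onz(s,ks,.094),tri(t,k,s,ks))
ms=onz(s,up([(187,57),(357,108),(288,187),(116,124)],140,210,3),.064);print("mould scene",rect(ms))
for z in(.06,):
  print("bumpers top",onz(t,up([(182,113),(182,277)],290,170,4),.05), "bed end corners",onz(t,up([(58,62),(58,345)],290,170,4),.018))
  print("bumpers scene",onz(s,up([(502,190),(427,280)],140,210,3),.05))
E
```

```text
mould [[ 0.6578 -0.086   0.064 ]
 [ 0.6584 -0.2197  0.064 ]
 [ 0.5751 -0.2163  0.064 ]
 [ 0.5757 -0.0834  0.064 ]] (array([ 0.6168, -0.1513]), np.float64(-90.02731654251714), [np.float64(0.13377786794923696), np.float64(0.13295228936301895), np.float64(0.0833184497241287), np.float64(0.08214638503766605)])
pins top [[ 0.6169 -0.0968  0.082 ]
 [ 0.6168 -0.1995  0.082 ]] [ 0.6168 -0.1482  0.082 ]
pins mid [[ 0.6149 -0.0988  0.072 ]
 [ 0.6148 -0.2019  0.072 ]] [ 0.6148 -0.1503  0.072 ]
upper top cam (array([0.4983, 0.3157]), np.float64(-110.62485281177503), [np.float64(0.13122325632483403), np.float64(0.13104907992429224), np.float64(0.07982785587871204), np.float64(0.08043904436208635)])
holes [[0.517  0.3641 0.02  ]
 [0.4799 0.267  0.02  ]] [0.4985 0.3155 0.02  ] 0.10395054172236325
rib (array([0.4967, 0.3116]), np.float64(-110.94958972397356), [np.float64(0.07511957440785867), np.float64(0.07291231085627417), np.float64(0.014895322525315778), np.float64(0.015514294680166896)])
upper scene cam (array([0.4965, 0.3166]), np.float64(69.27766621418323), [np.float64(0.1292306384525954), np.float64(0.12762289807118488), np.float64(0.07891185656664912), np.float64(0.08130501640381806)])
holes [[0.4779 0.2663 0.02  ]
 [0.5132 0.3656 0.02  ]] [0.4955 0.3159 0.02  ]
knob [[ 0.619  -0.0445  0.094 ]] [[ 0.6152 -0.044   0.094 ]] (array([ 0.6179, -0.0433,  0.0964]), np.float64(0.00204177558671855))
mould scene (array([ 0.6182, -0.149 ]), np.float64(92.3167748845437), [np.float64(0.1298627414677315), np.float64(0.13081451809203887), np.float64(0.08468589868996407), np.float64(0.0785032655461973)])
bumpers top [[0.6588 0.0187 0.05  ]
 [0.5695 0.0188 0.05  ]] bed end corners [[0.6958 0.0861 0.018 ]
 [0.5374 0.0846 0.018 ]]
bumpers scene [[0.5845 0.0261 0.05  ]
 [0.6742 0.0267 0.05  ]]
```

Call:
{"op": "send_rows", "data": {"motion": [[[0.037,0,-0.02,4],[0.073,0,-0.041,8],[0.11,0,-0.061,12.5],[0.146,0,-0.081,17],[0.183,0,-0.102,21],[0.219,0,-0.122,25],[0.256,0,-0.142,29],[0.292,0,-0.162,33.5]]], "gripper": 1}}

```text
time: 1.1
tool_pos: [0.4111, 0.2191, 0.2517]
tool_rot: [-1.571, -0.0, -0.988]
contact_force: [-0.3, 1.1, -0.6]
opening: 0.0918
```

```bash
cat >> h.py <<'E'
from scipy.spatial.transform import Rotation as Ro
def go(target,zyaw=None):
    s=sensors.observe(); R=Ro.from_euler('xyz',s["tool_rot"]).as_matrix()
    d=R.T@(np.array(target)-s["tool_pos"])
    zy=np.degrees(np.arctan2(R[1,2],R[0,2]))
    print("t %.2f pos %s shift %s zyaw %.2f down-tilt %s F %s open %.4f"%(s["time"],s["tool_pos"].round(4),d.round(4),zy,R[:,1].round(3),s["contact_force"].round(1),s["opening"]), "twist", None if zyaw is None else round(zy-zyaw,2))
E
python3 -c "
from h import *
go([.617,-.044,.16],0)"
```

```text
t 1.10 pos [0.4111 0.2191 0.2517] shift [0.333  0.0918 0.027 ] zyaw 33.42 down-tilt [ 0. -0. -1.] F [-0.3  1.1 -0.6] open 0.0918 twist 33.42
```

Call:
{"op": "send_rows", "data": {"motion": [[[0.042,0.005,0.003,4],[0.084,0.01,0.007,8],[0.126,0.02,0.01,12.5],[0.168,0.035,0.013,17],[0.21,0.05,0.017,21],[0.252,0.065,0.02,25],[0.294,0.08,0.024,29],[0.333,0.092,0.027,33.4]]]}}

```text
time: 1.9
tool_pos: [0.6178, -0.0457, 0.1586]
tool_rot: [-1.571, -0.0, -1.574]
contact_force: [0.5, 0.8, -0.7]
opening: 0.092
```

```bash
python3 -c "
from h import *
go([.617,-.044,.083],0)
t=cam('top');s=cam('scene')
crop(t,290,130,490,270,4,'t3.png');crop(s,180,180,340,300,5,'s3.png')
print(proj(s,[.617,-.044,.094]),proj(t,[.617,-.044,.094]))"
```

```text
t 1.90 pos [ 0.6178 -0.0457  0.1586] shift [-0.0017  0.0756 -0.0007] zyaw -0.18 down-tilt [-0.001 -0.    -1.   ] F [ 0.5  0.8 -0.7] open 0.0920 twist -0.18
[[264.15071201 252.89036099]] [[366.63382852 212.55342478]]
```

View pics/s3.png

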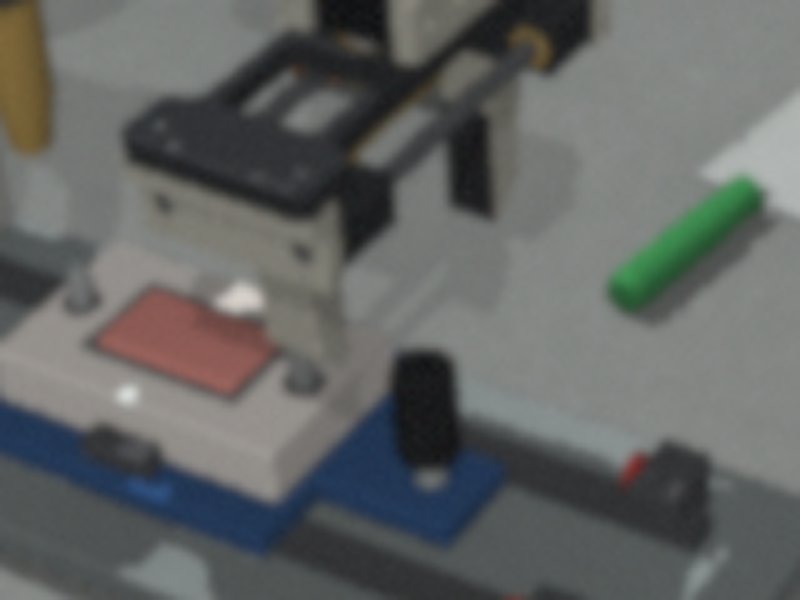

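The scene crop shows the fingers on either side of the knob (top at about (425,360) in the crop), and the way down is clear.

Call:
{"op": "send_rows", "data": {"motion": [[[-0.002,0.025,0,0],[-0.002,0.05,0,0],[-0.002,0.07,0,0],[-0.002,0.076,0,0]]]}}

```text
time: 2.4
tool_pos: [0.6165, -0.0453, 0.0789]
tool_rot: [-1.577, 0.0, -1.576]
contact_force: [0.0, 0.1, -0.3]
opening: 0.0921
```

Call:
{"op": "send_rows", "data": {"motion": [[[0,0,0,0],[0,0,0,0],[0,0,0,0],[0,0,0,0],[0,0,0,0],[0,0,0,0]]], "gripper": 0, "grip_force": 30}}

```text
time: 3.0
tool_pos: [0.6167, -0.0454, 0.0793]
tool_rot: [-1.576, -0.0, -1.576]
contact_force: [-0.3, -0.5, 0.9]
opening: 0.0482
```

Call:
{"op": "send_rows", "data": {"motion": [[[0,0,0,0],[0,0,0,0],[0,0,0,0],[0,0,0,0],[0,0,0,0],[0,0,0,0]]]}}

```text
time: 3.6
tool_pos: [0.6181, -0.0455, 0.0794]
tool_rot: [-1.573, -0.0, -1.576]
contact_force: [5.3, -0.0, -2.7]
opening: 0.0241
```

Call:
{"op": "send_rows", "data": {"motion": [[[-0.01,0,0,0],[-0.022,0,0,0],[-0.036,0,0,0],[-0.05,0,0,0],[-0.062,0,0,0],[-0.072,0,0,0],[-0.08,0,0,0],[-0.085,0,0,0]]]}}

```text
time: 4.4
tool_pos: [0.618, 0.0397, 0.0794]
tool_rot: [-1.574, -0.001, -1.575]
contact_force: [-3.9, -3.8, 2.0]
opening: 0.0242
```

Call:
{"op": "send_rows", "data": {"motion": [[[-0.003,0,0,0],[-0.006,0,0,0],[-0.009,0,0,0],[-0.012,0,0,0],[-0.015,0,0,0],[-0.017,0,0,0],[-0.019,0,0,0],[-0.021,0,0,0]]]}}

```text
time: 5.2
tool_pos: [0.6179, 0.0541, 0.0793]
tool_rot: [-1.576, -0.011, -1.576]
contact_force: [-3.7, -32.2, 2.2]
opening: 0.0244
```

The force on the tool reached 32 N with the TCP at y = 0.054, which suggests the stop. I'll check it in the cameras.

Call:
{"op": "send_rows", "data": {"motion": [[[0.002,0,0,0],[0.002,0,0,0]]]}}

```text
time: 5.4
tool_pos: [0.6179, 0.0515, 0.0793]
tool_rot: [-1.576, -0.011, -1.576]
contact_force: [-2.6, -4.1, 1.5]
opening: 0.0242
```

```bash
python3 -c "
from h import *
go([.617,.054,.083],0)
t=cam('top');s=cam('scene')
crop(t,290,150,490,270,4,'t4.png');crop(s,180,200,340,320,5,'s4.png')"
```

```text
t 5.40 pos [0.6179 0.0515 0.0793] shift [-0.0025 -0.0037 -0.001 ] zyaw -0.32 down-tilt [-0.005 -0.011 -1.   ] F [-2.6 -4.1  1.5] open 0.0242 twist -0.32
```

View pics/s4.png

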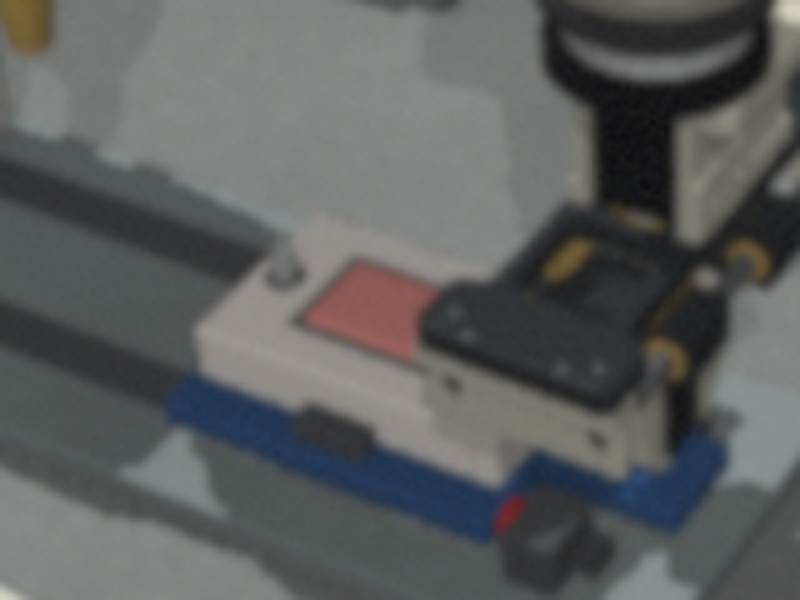

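View pics/t4.png

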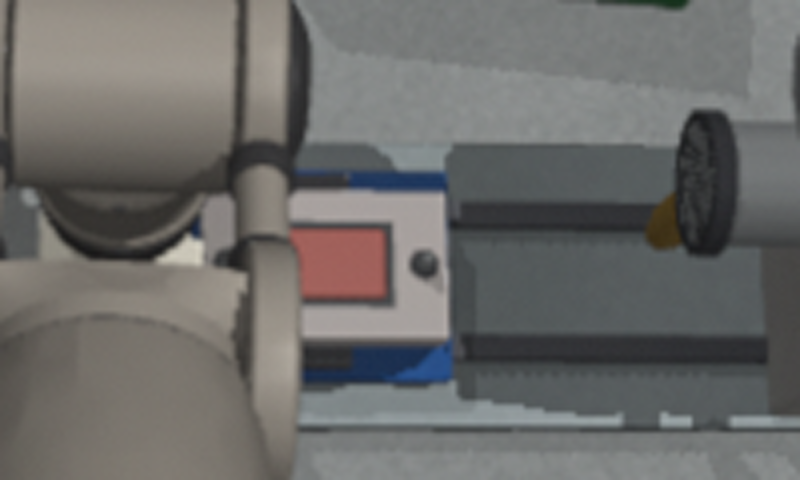

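The blue carriage plate meets the red bumper at about (510,515) in the scene crop, so the carriage is on its stops. I'll open partly, rise and then look at the mould.

Call:
{"op": "send_rows", "data": {"motion": [[[0,0,0,0],[0,0,0,0],[0,0,0,0],[0,0,0,0]]], "gripper": 0.45}}

```text
time: 5.9
tool_pos: [0.618, 0.0527, 0.0792]
tool_rot: [-1.575, -0.01, -1.575]
contact_force: [-0.4, 0.2, 0.7]
opening: 0.0413
```

Call:
{"op": "send_rows", "data": {"motion": [[[0,-0.03,0,0],[0,-0.07,0,0],[0,-0.11,0,0],[0,-0.14,0,0]]]}}

```text
time: 6.3
tool_pos: [0.6192, 0.0544, 0.2221]
tool_rot: [-1.572, -0.01, -1.575]
contact_force: [0.6, 1.2, 0.5]
opening: 0.0417
```

```bash
python3 -c "
from h import *
go([.498,.316,.22],-20.8)"
```

```text
t 6.30 pos [0.6192 0.0544 0.2221] shift [-0.2611 -0.0003 -0.1223] zyaw -0.24 down-tilt [-0.002 -0.01  -1.   ] F [0.6 1.2 0.5] open 0.0417 twist 20.56
```

Call:
{"op": "send_rows", "data": {"motion": [[[-0.03,0,-0.014,3],[-0.07,0,-0.032,6],[-0.11,0,-0.051,9],[-0.15,0,-0.07,12],[-0.19,0,-0.088,15],[-0.225,0,-0.105,18],[-0.25,0,-0.117,20.5],[-0.261,0,-0.122,20.5]]], "gripper": 1}}

```text
time: 7.1
tool_pos: [0.4968, 0.3183, 0.2197]
tool_rot: [-1.569, -0.009, -1.93]
contact_force: [0.1, -0.1, -0.1]
opening: 0.0914
```

```bash
python3 -c "
from h import *
go([.498,.316,.12],-20.8)
t=cam('top');s=cam('scene')
crop(t,290,150,490,270,4,'t5.png');crop(s,180,200,340,320,5,'s5.png');crop(s,400,180,560,300,5,'s6.png')"
```

```text
t 7.10 pos [0.4968 0.3183 0.2197] shift [0.0008 0.0997 0.0018] zyaw -20.58 down-tilt [-0.002 -0.009 -1.   ] F [ 0.1 -0.1 -0.1] open 0.0914 twist 0.22
```

View pics/t5.png

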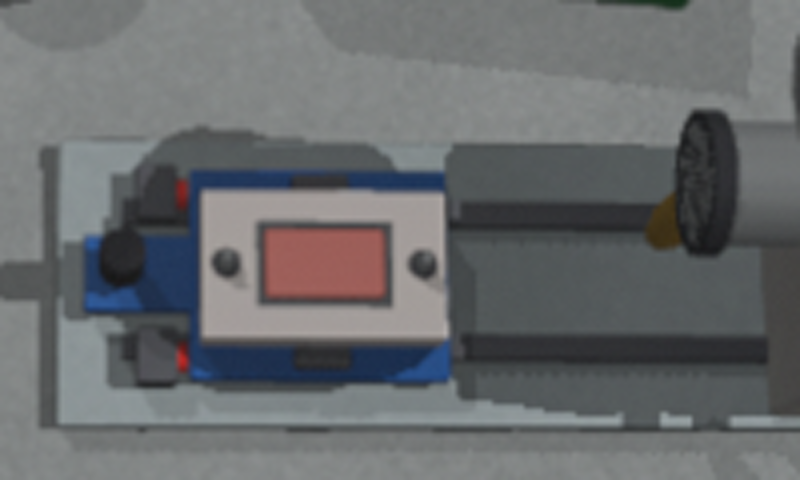

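View pics/s5.png

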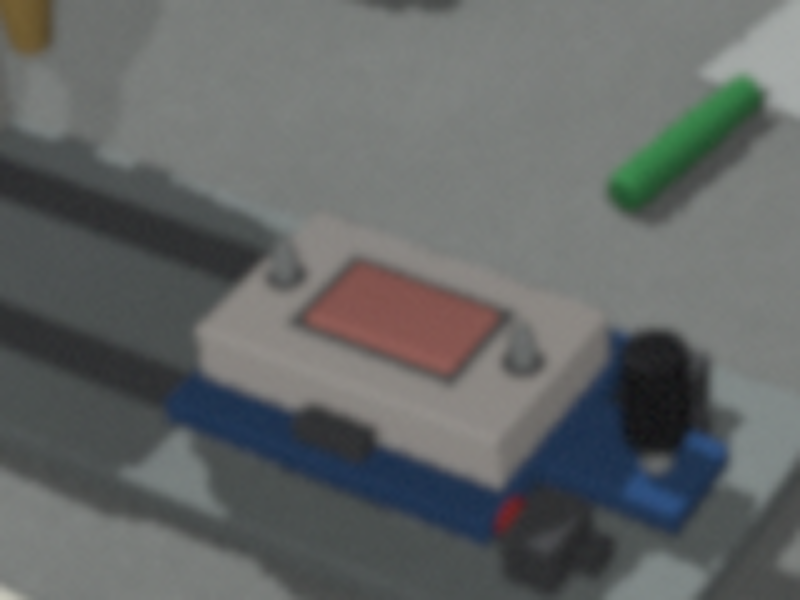

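View pics/s6.png

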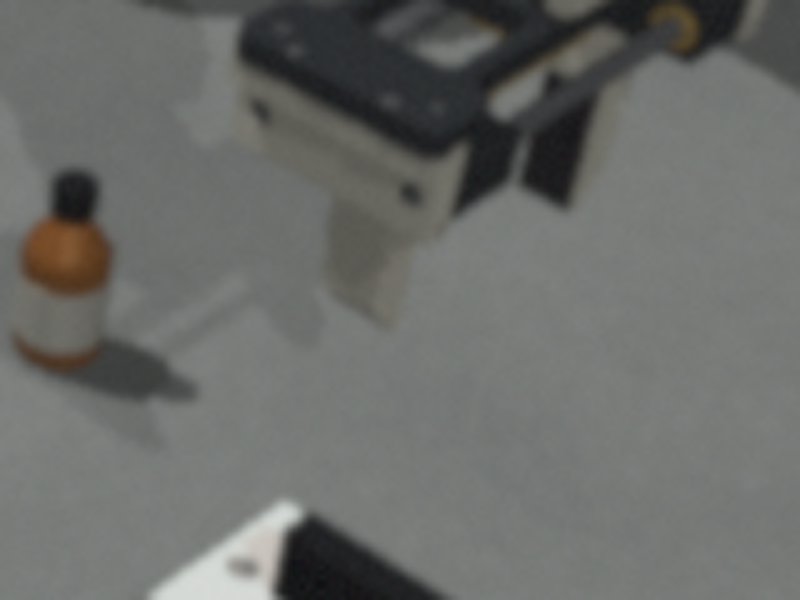

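The top view shows the blue plate against both red bumpers, at (184,192) and (184,355). The scene view agrees. Next I'll measure the mould seat and upper half more precisely using masks.

Run:
```python
from h import *
np.set_printoptions(precision=4,suppress=True)
t=cam("top");s=cam("scene")
def rectfit(c,mask,z,name):
    m=cv2.morphologyEx(mask.astype(np.uint8),cv2.MORPH_CLOSE,np.ones((5,5)))
    cs,_=cv2.findContours(m,cv2.RETR_EXTERNAL,cv2.CHAIN_APPROX_NONE)
    k=max(cs,key=cv2.contourArea); h=cv2.convexHull(k).reshape(-1,2)
    P=onz(c,k.reshape(-1,2),z)[:,:2]
    (cx,cy),(w,hh),a=cv2.minAreaRect((P*1000).astype(np.float32)); print(name,cx,cy,w,hh,a)
def roi(c,x0,y0,x1,y1):
    m=np.zeros(c["frame"].shape[:2],bool);m[y0:y1,x0:x1]=1;return m
F=t["frame"].astype(int);r,g,b=F[...,0],F[...,1],F[...,2]
m=roi(t,330,185,410,245)&(r-b>3)&(r>100)
rectfit(t,m,.064,"mould top")
F2=s["frame"].astype(int);r2,g2,b2=F2[...,0],F2[...,1],F2[...,2]
for v in (t["frame"][205,345],t["frame"][215,345],s["frame"][262,230],s["frame"][278,245],s["frame"][290,225]): print(v)
# manual corners
M=onz(t,up([(201,188),(447,191),(448,343),(200,340)],290,150,4),.064);print(rect(M))
pb=onz(t,up([(227,268),(424,268)],290,150,4),.066);print("pin bases",pb,pb.mean(0))
pt=onz(t,up([(226,259),(424,260)],290,150,4),.082);print("pin tips",pt,pt.mean(0))
S=onz(s,up([(320,212),(610,322),(498,445),(197,332)],180,200,5),.064);print("scene",rect(S))
ps=onz(s,up([(287,245),(522,327)],180,200,5),.082);print("pin tips scene",ps,ps.mean(0))
a=tri(t,up([(226,259)],290,150,4),s,up([(522,327)],180,200,5));bb=tri(t,up([(424,260)],290,150,4),s,up([(287,245)],180,200,5));print(a,bb)
k=up([(121,248)],290,150,4);ks=up([(655,345)],180,200,5);print("knob",tri(t,k,s,ks),onz(t,k,.094),onz(s,ks,.094))
```

```text
mould top 619.8951416015625 -48.75646209716797 84.08023071289062 140.48052978515625 0.36454877257347107
[163 156 155]
[69 70 71]
[138 134 129]
[137 134 129]
[73 79 80]
(array([ 0.6168, -0.0557]), np.float64(-90.22298853309714), [np.float64(0.13107325231440245), np.float64(0.13032839788224523), np.float64(0.08223141512528236), np.float64(0.08188653174190097)])
pin bases [[ 0.6143 -0.0042  0.066 ]
 [ 0.6152 -0.1082  0.066 ]] [ 0.6148 -0.0562  0.066 ]
pin tips [[ 0.6155 -0.0026  0.082 ]
 [ 0.6159 -0.1057  0.082 ]] [ 0.6157 -0.0542  0.082 ]
scene (array([ 0.6188, -0.053 ]), np.float64(89.4504586745512), [np.float64(0.13164237678658486), np.float64(0.12931412747373666), np.float64(0.07666562198130736), np.float64(0.08098412088335491)])
pin tips scene [[ 0.6184 -0.1038  0.082 ]
 [ 0.6169 -0.0026  0.082 ]] [ 0.6177 -0.0532  0.082 ]
(array([ 0.6159, -0.003 ,  0.081 ]), np.float64(0.0005405961136357263)) (array([ 0.6163, -0.1058,  0.0798]), np.float64(0.0004522224082159424))
knob (array([0.6175, 0.0522, 0.0965]), np.float64(0.0006050916282772648)) [[0.6182 0.0519 0.094 ]] [[0.6148 0.051  0.094 ]]
```

Call:
{"op": "send_rows", "data": {"motion": [[[0.001,0.03,0.002,0.2],[0.001,0.07,0.002,0.2],[0.001,0.11,0.002,0.2],[0.001,0.135,0.002,0.2],[0.001,0.145,0.002,0.2],[0.001,0.145,0.002,0.2]]]}}

```text
time: 7.9
tool_pos: [0.5003, 0.3105, 0.0736]
tool_rot: [-1.57, -0.012, -1.937]
contact_force: [0.4, 0.7, 0.9]
opening: 0.0915
```

```bash
python3 -c "
from h import *
go([.4975,.316,.048],-20.8)
t=cam('top');s=cam('scene')
crop(s,400,220,560,340,5,'s7.png')"
```

```text
t 7.90 pos [0.5003 0.3105 0.0736] shift [-0.0044  0.0255 -0.0046] zyaw -20.97 down-tilt [-0.004 -0.012 -1.   ] F [0.4 0.7 0.9] open 0.0915 twist -0.17
```

View pics/s7.png

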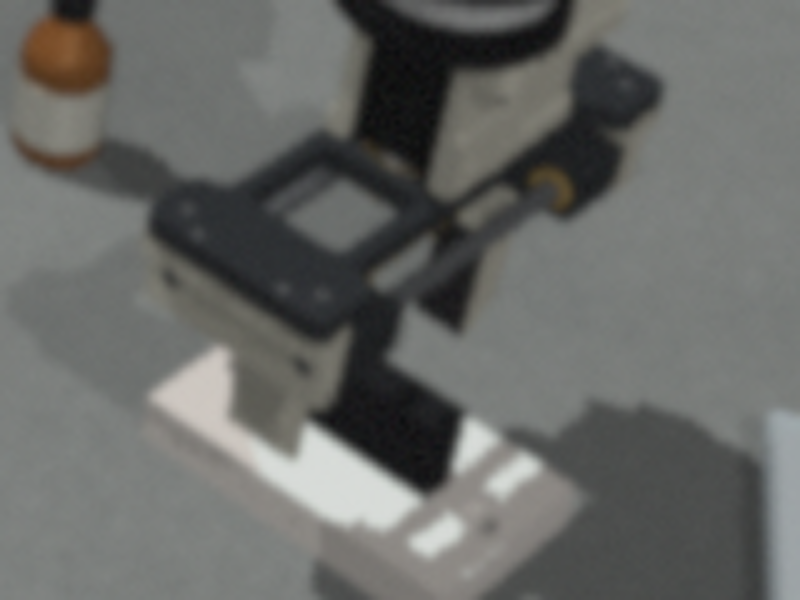

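The scene crop shows the fingers on either side of the rib, with the near finger at about (265,410). The TCP is about 5 mm off, so I'll correct that and then go down.

Call:
{"op": "send_rows", "data": {"motion": [[[-0.004,0.005,-0.005,0],[-0.004,0.012,-0.005,0],[-0.004,0.018,-0.005,0],[-0.004,0.022,-0.005,0],[-0.004,0.022,-0.005,0]]]}}

```text
time: 8.5
tool_pos: [0.4977, 0.3168, 0.053]
tool_rot: [-1.568, -0.01, -1.936]
contact_force: [0.0, -0.6, -0.0]
opening: 0.0917
```

```bash
python3 -c "
from h import *
go([.4975,.316,.048],-20.8)"
```

```text
t 8.50 pos [0.4977 0.3168 0.053 ] shift [0.0008 0.0051 0.0001] zyaw -20.93 down-tilt [-0.001 -0.01  -1.   ] F [ 0.  -0.6 -0. ] open 0.0917 twist -0.13
```

Call:
{"op": "send_rows", "data": {"motion": [[[0.001,0.003,0,0],[0.001,0.0045,0,0],[0.001,0.0045,0,0]]]}}

```text
time: 8.8
tool_pos: [0.4972, 0.3157, 0.0483]
tool_rot: [-1.568, -0.01, -1.936]
contact_force: [1.0, 0.4, -0.0]
opening: 0.092
```

Call:
{"op": "send_rows", "data": {"motion": [[[0,0,0,0],[0,0,0,0],[0,0,0,0],[0,0,0,0],[0,0,0,0],[0,0,0,0],[0,0,0,0],[0,0,0,0]]], "gripper": 0, "grip_force": 40}}

```text
time: 9.6
tool_pos: [0.4972, 0.3157, 0.0483]
tool_rot: [-1.568, -0.01, -1.936]
contact_force: [-0.2, -0.4, -0.5]
opening: 0.0327
```

Call:
{"op": "send_rows", "data": {"motion": [[[0,0,0,0],[0,0,0,0],[0,0,0,0],[0,0,0,0],[0,0,0,0],[0,0,0,0]]]}}

```text
time: 10.2
tool_pos: [0.4973, 0.3157, 0.0484]
tool_rot: [-1.568, -0.01, -1.936]
contact_force: [1.0, 0.6, 1.0]
opening: 0.0158
```

```bash
python3 -c "
from h import *
go([.4975,.316,.048],-20.8)
t=cam('top');s=cam('scene')
crop(s,400,240,560,360,5,'s8.png');crop(t,130,210,290,330,5,'t8.png')"
```

```text
t 10.20 pos [0.4973 0.3157 0.0484] shift [-0.0004  0.0004  0.    ] zyaw -20.94 down-tilt [-0.001 -0.01  -1.   ] F [1.  0.6 1. ] open 0.0158 twist -0.14
```

View pics/s8.png

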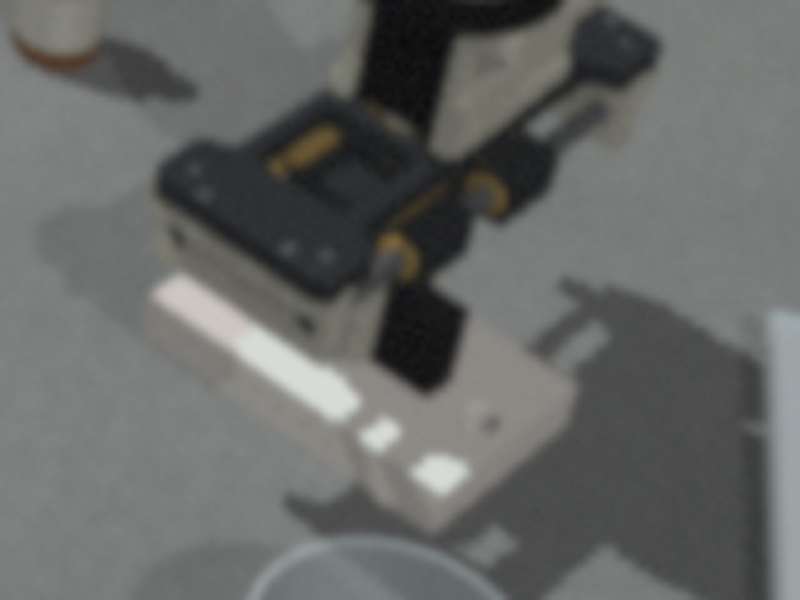

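View pics/t8.png

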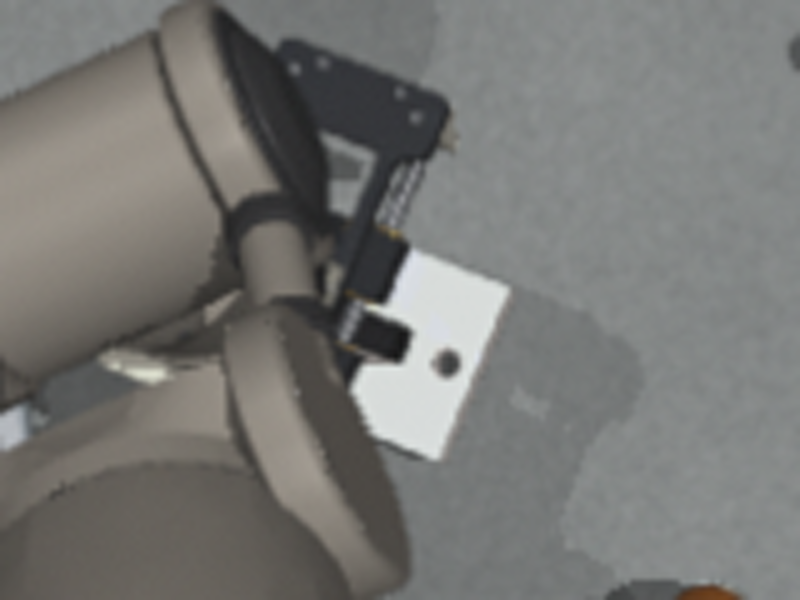

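The rib is gripped (opening 15.8 mm). One hole shows in the scene crop at (488,422) and the other in the top crop at (446,363). I'll work out the hole offsets relative to the tool.

Run:
```python
from h import *
np.set_printoptions(precision=4,suppress=True)
t=cam("top");s=cam("scene")
st=sensors.observe();R=Ro.from_euler('xyz',st["tool_rot"]).as_matrix()
a=onz(s,up([(488,422)],400,240,5),.020)[0];b=onz(t,up([(446,363)],130,210,5),.020)[0]
print(a,b,(a+b)/2,np.linalg.norm(a-b),np.degrees(np.arctan2(*(a-b)[1::-1])))
for p in(a,b):print(R.T@(p-st["tool_pos"]))
c=onz(t,up([(411,248),(512,290),(438,460)],130,210,5),.020);print(c)
for p in c: print(R.T@(p-st["tool_pos"]))
```

```text
[0.5139 0.368  0.02  ] [0.4786 0.2676 0.02  ] [0.4963 0.3178 0.02  ] 0.10648316223608867 70.63844187016741
[-0.0551  0.0279 -0.0033]
[ 0.0514  0.0289 -0.0003]
[[0.5284 0.2846 0.02  ]
 [0.5104 0.2399 0.02  ]
 [0.437  0.2697 0.02  ]]
[0.0177 0.0287 0.0401]
[0.0658 0.0292 0.0393]
[ 0.0643  0.0289 -0.04  ]
```

Call:
{"op": "send_rows", "data": {"motion": [[[0,0,0,0],[0,-0.01,0,0],[0,-0.03,0,0],[0,-0.06,0,0],[0,-0.1,0,0],[0,-0.135,0,0],[0,-0.15,0,0]]], "grip_force": 55}}

```text
time: 11.1
tool_pos: [0.4981, 0.3179, 0.2024]
tool_rot: [-1.565, -0.006, -1.936]
contact_force: [0.4, 0.5, -4.0]
opening: 0.0157
```

```bash
python3 -c "
from h import *
go([.6175,-.0555,.18],0.1)"
```

```text
t 11.10 pos [0.4981 0.3179 0.2024] shift [0.3059 0.0259 0.2448] zyaw -20.93 down-tilt [ 0.003 -0.008 -1.   ] F [ 0.4  0.5 -4. ] open 0.0157 twist -21.03
```

Call:
{"op": "send_rows", "data": {"motion": [[[0.015,0,0.012,-2],[0.045,0,0.036,-4],[0.08,0,0.064,-7],[0.115,0,0.092,-10],[0.15,0,0.12,-13],[0.185,0,0.148,-16],[0.22,0,0.176,-18],[0.25,0,0.2,-20]]]}}

```text
time: 11.9
tool_pos: [0.5954, 0.0108, 0.2052]
tool_rot: [-1.568, -0.008, -1.586]
contact_force: [1.0, 0.8, -3.2]
opening: 0.016
```

```bash
python3 -c "
from h import *
go([.6175,-.0555,.18],0.1)"
```

```text
t 11.90 pos [0.5954 0.0108 0.2052] shift [0.0657 0.0258 0.0231] zyaw -0.89 down-tilt [ 0.002 -0.008 -1.   ] F [ 1.   0.8 -3.2] open 0.0160 twist -0.99
```

Call:
{"op": "send_rows", "data": {"motion": [[[0.02,0,0.008,-0.5],[0.045,0.005,0.016,-1],[0.06,0.02,0.022,-1],[0.066,0.04,0.023,-1],[0.066,0.052,0.023,-1],[0.066,0.057,0.023,-1],[0.066,0.057,0.023,-1],[0.066,0.057,0.023,-1]]]}}

```text
time: 12.7
tool_pos: [0.6178, -0.0552, 0.1495]
tool_rot: [-1.568, -0.008, -1.568]
contact_force: [0.4, -0.2, -3.2]
opening: 0.0156
```

```bash
python3 -c "
from h import *
go([.6175,-.0555,.145],0.1)
t=cam('top');s=cam('scene')
crop(s,180,190,340,310,5,'s9.png');crop(t,290,150,490,270,4,'t9.png')"
```

```text
t 12.70 pos [ 0.6178 -0.0552  0.1495] shift [ 0.0002  0.0045 -0.0003] zyaw 0.17 down-tilt [ 0.003 -0.008 -1.   ] F [ 0.4 -0.2 -3.2] open 0.0156 twist 0.07
```

View pics/s9.png

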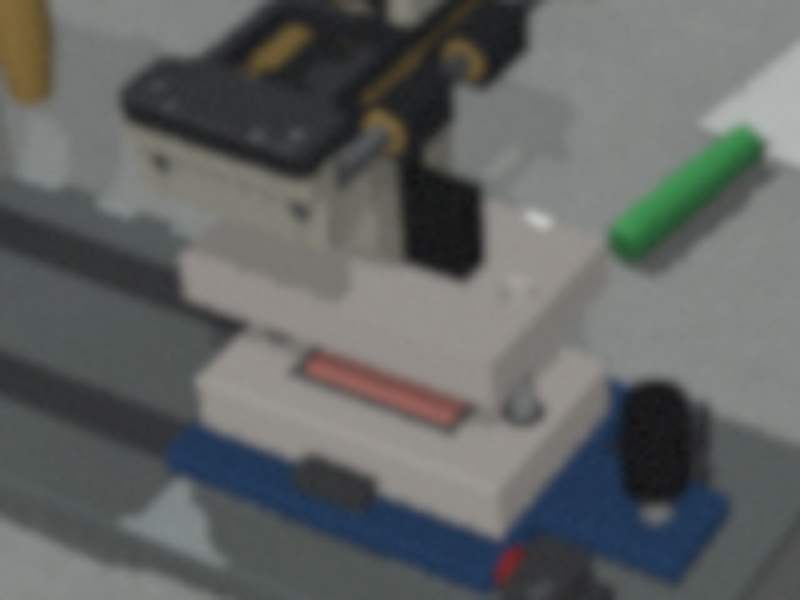

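View pics/t9.png

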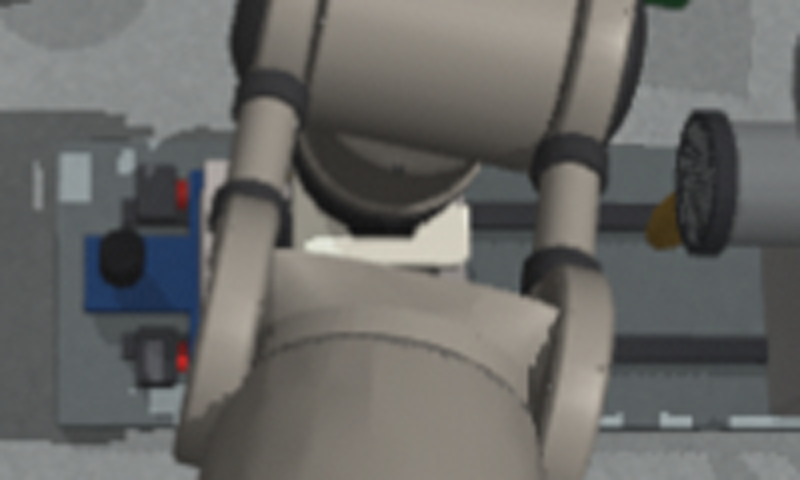

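The scene crop shows the plate held above the lower half. The plate's top corners are at (180,252), (493,358) and (607,238), and the mould's are at (197,382), (498,495) and (608,372). I'll compare the two within this one view.

Run:
```python
from h import *
np.set_printoptions(precision=4,suppress=True)
s=cam("scene");st=sensors.observe();z=st["tool_pos"][2]-.0484
P=onz(s,up([(180,252),(493,358),(607,238)],180,190,5),z+.02)
U=onz(s,up([(495,400)],180,190,5),z)
M=onz(s,up([(197,382),(498,495),(608,372)],180,190,5),.064)
print(P,U,M,P-M,(P-M).mean(0),U-M[1])
h=onz(s,up([(516,288)],180,190,5),z+.02);p=onz(s,up([(522,377)],180,190,5),.082);print("hole",h,"pin tip",p,h-p)
crop(s,240,230,310,285,10,'s10.png')
```

```text
[[ 0.6553 -0.1202  0.1214]
 [ 0.652   0.0088  0.1214]
 [ 0.5754  0.0096  0.1214]] [[0.651  0.008  0.1014]] [[ 0.6587 -0.1177  0.064 ]
 [ 0.6578  0.0116  0.064 ]
 [ 0.5815  0.0123  0.064 ]] [[-0.0034 -0.0025  0.0574]
 [-0.0058 -0.0028  0.0574]
 [-0.0061 -0.0027  0.0574]] [-0.0051 -0.0027  0.0574] [[-0.0068 -0.0036  0.0374]]
hole [[ 0.6156 -0.0042  0.1214]] pin tip [[ 0.6169 -0.0026  0.082 ]] [[-0.0013 -0.0016  0.0394]]
```

View pics/s10.png

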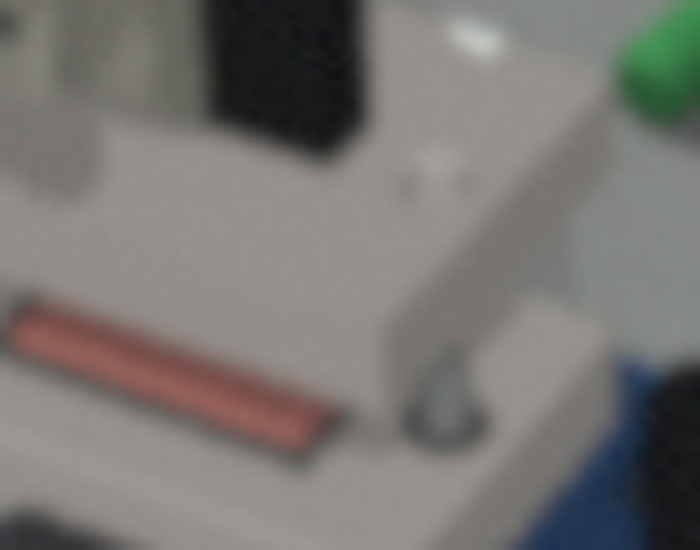

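Call:
{"op": "send_rows", "data": {"motion": [[[0,0.005,0,0],[0,0.01,0,0],[0,0.015,0,0],[0,0.017,0,0],[0,0.017,0,0]]]}}

```text
time: 13.35
tool_pos: [0.6177, -0.0558, 0.1322]
tool_rot: [-1.568, -0.008, -1.568]
contact_force: [0.2, -0.5, -3.3]
opening: 0.0156
```

```bash
python3 -c "
from h import *
go([.618,-.0552,.115],0.1)
s=cam('scene')
crop(s,210,215,320,300,7,'s11.png')"
```

```text
t 13.35 pos [ 0.6177 -0.0558  0.1322] shift [-0.0007  0.0172  0.0003] zyaw 0.14 down-tilt [ 0.003 -0.008 -1.   ] F [ 0.2 -0.5 -3.3] open 0.0156 twist 0.04
```

View pics/s11.png

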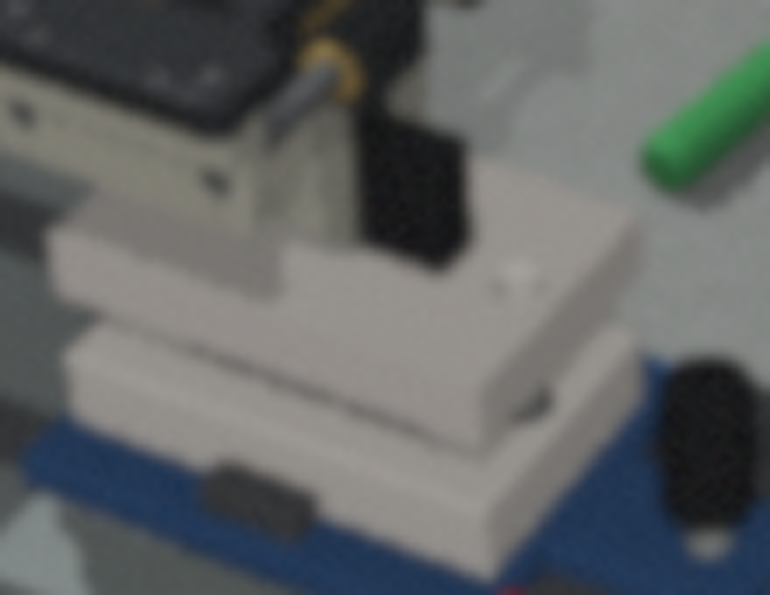

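Run:
```python
from h import *
np.set_printoptions(precision=4,suppress=True)
s=cam("scene");z=.0838;r=np.array([-.4728,.8812,0])
for nm,pu,zz,mu in (("front bot",(485,452),z,(492,522)),("left top",(48,232),z+.02,(67,356)),("left bot",(55,298),z,(67,356)),("front top",(483,392),z+.02,(492,522)),("right top",(638,215),z+.02,(645,350))):
    a=onz(s,up([pu],210,215,7),zz)[0];b=onz(s,up([mu],210,215,7),.064)[0];print(nm,a-b,(a-b)@r)
```

```text
front bot [-0.0031 -0.003   0.0198] -0.0011737981647453022
left top [-0.0017 -0.0021  0.0398] -0.0010446555918733247
left bot [ 0.0005 -0.0009  0.0198] -0.0010300316571673507
front top [-0.0029 -0.0025  0.0398] -0.0008113098883481297
right top [-0.0056 -0.0045  0.0398] -0.0013373498858264491
```

Call:
{"op": "send_rows", "data": {"motion": [[[-0.001,0,0.0005,0],[-0.001,0.002,0.0005,0],[-0.001,0.004,0.0005,0],[-0.001,0.006,0.0005,0],[-0.001,0.006,0.0005,0]]]}}

```text
time: 13.95
tool_pos: [0.6183, -0.0548, 0.1263]
tool_rot: [-1.568, -0.008, -1.568]
contact_force: [0.5, 0.2, -3.7]
opening: 0.0154
```

```bash
python3 -c "
from h import *
go([.618,-.0548,.112],0.1)"
```

```text
t 13.95 pos [ 0.6183 -0.0548  0.1263] shift [-0.0002  0.0143 -0.0004] zyaw 0.14 down-tilt [ 0.003 -0.008 -1.   ] F [ 0.5  0.2 -3.7] open 0.0154 twist 0.04
```

The underside should be about 4 mm below the pin tips with no contact force, so the tips appear to be in the holes. I'll keep going down gently.

Call:
{"op": "send_rows", "data": {"motion": [[[0,0.002,0,0],[0,0.004,0,0],[0,0.006,0,0],[0,0.006,0,0]]]}}

```text
time: 14.35
tool_pos: [0.6181, -0.0549, 0.1199]
tool_rot: [-1.568, -0.008, -1.568]
contact_force: [0.3, -0.0, -4.1]
opening: 0.0154
```

Call:
{"op": "send_rows", "data": {"motion": [[[0,0.002,0,0],[0,0.004,0,0],[0,0.006,0,0],[0,0.007,0,0],[0,0.007,0,0]]]}}

```text
time: 14.85
tool_pos: [0.6181, -0.0549, 0.1127]
tool_rot: [-1.569, -0.008, -1.568]
contact_force: [-1.2, -0.5, -3.8]
opening: 0.0155
```

Call:
{"op": "send_rows", "data": {"motion": [[[0,0.001,0,0],[0,0.002,0,0],[0,0.003,0,0],[0,0.003,0,0]]], "grip_force": 60}}

```text
time: 15.25
tool_pos: [0.6183, -0.0549, 0.1123]
tool_rot: [-1.567, -0.009, -1.568]
contact_force: [-4.9, 1.2, 13.4]
opening: 0.0156
```

Call:
{"op": "send_rows", "data": {"motion": [[[0,0.003,0,0],[0,0.004,0,0],[0,0.005,0,0],[0,0.005,0,0],[0,0.005,0,0]]]}}

```text
time: 15.75
tool_pos: [0.6183, -0.0549, 0.1123]
tool_rot: [-1.565, -0.01, -1.568]
contact_force: [-11.1, 2.5, 26.9]
opening: 0.0157
```

```bash
python3 -c "
from h import *
go([.618,-.0548,.112],0.1)
print(sensors.observe()['torque'])
t=cam('top');s=cam('scene')
crop(s,210,215,320,300,7,'s12.png');crop(t,290,150,490,270,4,'t12.png');cv2.imwrite('pics/s13.png',s['frame'][:,:,::-1])"
```

```text
t 15.75 pos [ 0.6183 -0.0549  0.1123] shift [-0.0001  0.0003 -0.0003] zyaw 0.18 down-tilt [ 0.006 -0.01  -1.   ] F [-11.1   2.5  26.9] open 0.0157 twist 0.08
[ 0.15502551  2.69667026 -0.05720914]
```

View pics/s12.png

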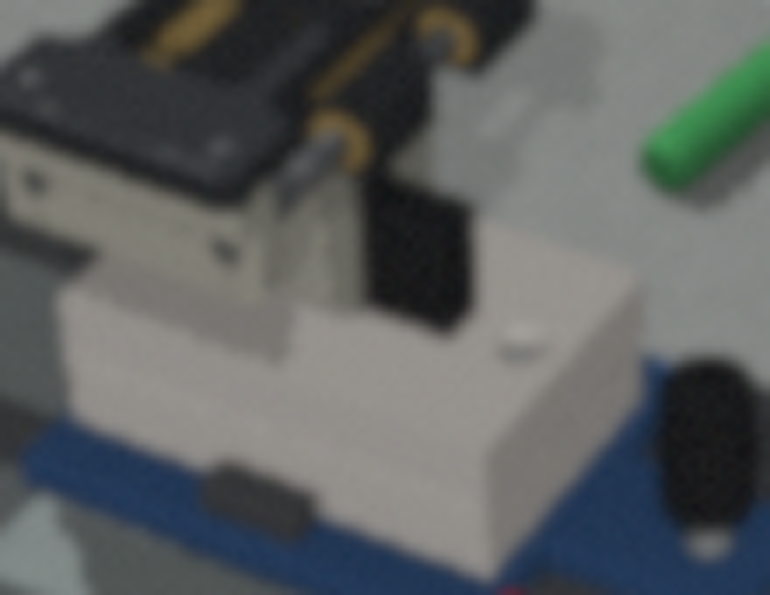

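View pics/t12.png

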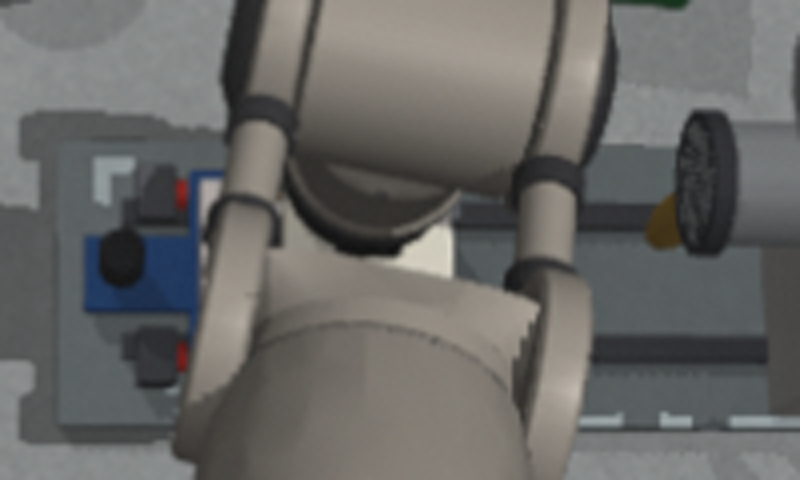

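View pics/s13.png

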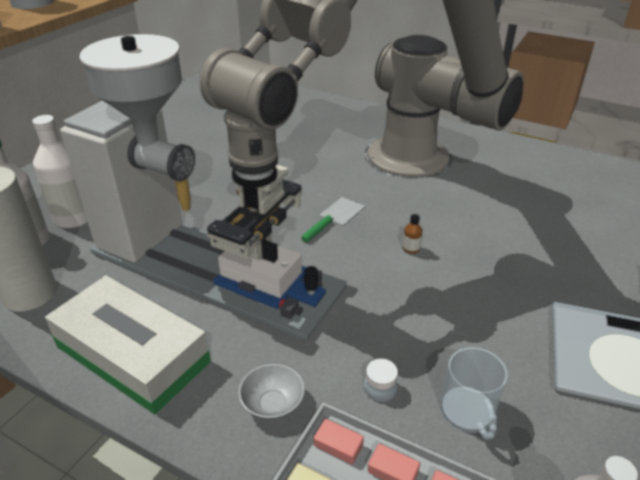

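The scene crop shows the two halves flush, with no gap from (65,360) to (490,520) and the pin tip in its hole at (520,340). In the top view the carriage edge (x≈190) and the knob (121,248) haven't moved. I'll check that the force is still holding and hand in.

```bash
python3 -c "
from h import *
for i in range(4): cam('top')
go([.618,-.0548,.112],0.1)
from cell import hand_in
print(hand_in())"
```

```text
t 16.05 pos [ 0.6183 -0.0549  0.1123] shift [-0.0001  0.0003 -0.0003] zyaw 0.18 down-tilt [ 0.006 -0.01  -1.   ] F [-12.5   2.9  27.7] open 0.0157 twist 0.08
the job is handed in; nothing more can be done
None
```

The mould is pressed shut and I handed the job in at 16.05 s, still holding it; no verdict was reported.

- **Carriage:** I drew it out by the black knob until it stopped hard; the force on the tool reached 32 N. The top view then showed the blue plate against both red bumpers. It hadn't moved in the last picture.
- **Upper half:** I took it by its rib, lined it up from the scene view and lowered it over the pins with no sign of jamming. The tool stopped at z = 0.1123 m, where 0.1124 m was expected for fully seated, and the scene view showed no gap between the halves.
- **Holding force:** The last reading was about 28 N upward on the tool, or about 31 N of press allowing for the plate's weight, steady for 0.3 s and with the grip set to 60 N. There was also about 12 N sideways (world x).
- **Bystanders:** In the last scene picture the small black-capped bottle, jar, beaker and spatula stood where they began. The arm hides the white-capped oil bottle there, so I didn't confirm that one; nothing came near it.

The checks disagreed in two places:
- **Cameras:** They differed by 2–3 mm on the mould and plate positions. I settled it with the tool's position while gripping the knob, plus a same-view comparison.
- **Tool tilt:** It ended about 0.7° off vertical. The plate still sat flush.

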